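# Slide a terminal board out of its guide and hold it up for inspection

### The job

Grip the terminal board by its grey terminal strip, slide it along the aluminium guide until it is fully out from under the lips, then lift it until its underside is about 20 cm above the bench. Keep it level all the way so that the loose steel clamp riding on it stays in its rimmed end, and leave the tools and the black box alone. Finish while still holding the board up in the air, steady and level: do not put it down.

Things in the scene. Friction and masses are not known exactly. Their poses are not given: they have to be found in the camera images.
- terminal_board: Plywood plate 120 x 80 x 8 mm (x, y, z), about 0.3 kg with the solid grey terminal strip on it: x -54 to 22, y -15 to 15 (30 thick), top 60 above the underside. Origin: centre of the underside, at the start 10 above the bench on the guide's base. Axes nearly parallel to the guide's. At its +x end a 4 mm high rim encloses the clamp's place (x 22 to 57, y -20 to 20).
- board_grip (a point): Best grip point inside the strip, near the centre of mass: board x -8, y 0, 48 mm above the board's underside, 12 below the strip's top. Pinch from above across the 30 mm thickness (board y). In the guide it is 58 mm above the bench, 31 above the lips' top: keep the fingertips above the lips.
- guide: Fixed aluminium guide. Origin: underside centre of its 300 x 110 x 10 mm base. Over x -20 to 150: side walls 86 apart, lips 22 to 27 above the bench, 58 gap between; end stop at x 150. The board (3 mm play each side, 4 up) starts with its origin at x 30 to 85, slides out along -x onto the open base, and is out beyond x -80. -x points to the robot, within 1 rad.
- guide_mouth (a point): Point on the upper face of the guide's base plate, on its centre line, where the lips begin (guide x = -20 mm, 10 mm above the bench).
- end_clamp: Loose L-shaped steel clamp 20 x 30 x 18 mm, 40 g, lying in the rimmed end of the board at about board x = +40 mm. Origin: centre of its underside.
- screwdriver: Bystander: screwdriver with blue handle, 190 mm long, lying on the bench to one side of the guide.
- pliers: Bystander: pliers with red handles, about 165 mm long, lying on the bench to one side of the guide.
- supply_box: Bystander: black plastic power supply box 120 x 80 x 55 mm standing on the bench, beyond and to the left of the guide.
Not all that is in view belongs to the job. Leave any orange or turquoise look-alike of the terminal_board alone.

How it is judged (in metres and radians):
On the way:
1. the board has been slid out from under the lips (x of terminal_board in the frame of guide below -0.075 m), for 0.1 s.
At the end, for the whole second after the job is handed in: Fingers grip the board, underside 160 to 250 mm above the bench, tilt under 0.10 rad, under 20 mm/s and 0.1 rad/s, guide not touched; clamp in the rimmed end (board x 20 to 60, y within 30, z 3 to 20 mm); bystanders within 30 mm of their start (height (world z) of terminal_board between 0.16 and 0.25 m and angle between terminal_board's own z axis and vertical below 0.1 rad and linear speed of terminal_board below 0.02 m/s and angular speed of terminal_board below 0.1 rad/s and contact force between terminal_board and the fingers above 2 N and contact force between terminal_board and guide below 0.1 N and x of end_clamp in the frame of terminal_board between 0.02 and 0.06 m and y of end_clamp in the frame of terminal_board between -0.03 and 0.03 m and z of end_clamp in the frame of terminal_board between 0.003 and 0.02 m and distance of each of screwdriver, pliers, supply_box from where it was at the start of the episode below 0.03 m); the arm keeps its last pose, push and grip.
It fails at once if the board is tipped by more than 0.25 rad (angle between terminal_board's own z axis and vertical above 0.25 rad).
It fails at once if the clamp leaves the board (distance between end_clamp and terminal_board above 0.08 m).
It fails at once if the screwdriver is disturbed (distance of screwdriver from where it was at the start of the episode above 0.03 m).
It fails at once if the pliers is disturbed (distance of pliers from where it was at the start of the episode above 0.03 m).
It fails at once if the supply box is disturbed (distance of supply_box from where it was at the start of the episode above 0.03 m).
It also fails if it takes over 38 s, if anything falls off the work surface, if the arm or the gripper's body presses on something with over 40 N, if the wrist force passes 120 N, or if a joint passes its speed limit or range.

### The arm

A 6-joint arm with a two-finger parallel gripper is mounted at the origin on the work surface. World frame = base frame: x ahead of the robot, y to its left, z up, the work surface at z = 0. Lengths are in m, angles in degrees, forces in N, time in s.
With the tool pointing down it reaches from about 0.35 to 0.875 m from the base axis. Payload 4.2 kg.
Tool frame: the origin (TCP) lies at the very end of the fingers, on their centre line; the grasp point (between the pads) lies env.grip_depth behind it (env.grip_depth is the distance from the TCP to the grasp point, in m); z points along the fingers, y is the line along which they close (so a half turn about z gives the same grasp; the last joint's range is limited). The gripper opens to 85 mm and grips with 20 to 120 N. Pads are 22 mm wide; open, the fingers measure 114 mm over their backs; the gripper's body (76 mm by 85 mm) begins 54 mm behind the grasp point. The pads swing forward as they close: fully open they stand 13 mm farther back than shut.
Start: joints at [80.478, 22.042, 0.453, 0, -68.411, -14.817], TCP at [0.258, 0.569, 0.231] pointing down, gripper open.
Joint ranges: [-179.83, 179.83], [-69.29, 118.12], [-61.27, 80.66], [-181.25, 117.63], [-171.15, -9.14], [-177.46, 177.46]. Speed limits (degrees/s): [159.86, 159.86, 180, 180, 180, 180].

### API

Orientations are given as a 3x3 rotation matrix whose columns are the frame's x, y, z axes.
In Python, from station import env gives the robot as it stands.
- The arm moves only by the tool arm_command, never from a script. Its argument "rows" is a list of rows, each a list of 6 numbers: the shift along the tool's x, y, z as a fraction of full scale, then the turn, a rotation vector about the tool's x, y, z as a fraction of full scale. In form: [[dx, dy, dz, ax, ay, az], ...]. A call has 1 to 20 rows; each row shifts and turns the commanded pose from where the row before left it, along the tool's axes as they then stand; what a row does not reach is not made up. Full scale, the value 1, is 20 cm for a shift and 0.5 rad for a turn. A row lasts 1/8 s, in which the tool goes at most 62.5 mm and 10.7 degrees, less where a joint would pass 70% of its speed; a pose out of reach is approached as far as the arm can. A call with a number of a shift or a turn outside -1 to 1 is refused whole. A call with a gripper value outside its range is refused whole. "hand" is the opening, from -1 (shut) to 1 (fully open), set as the call begins (left out, the last holds). The fingers move at their own pace and stop on an object; "grip_force" is the grip in N (left out, the last holds). Time passes only in rows, so rows that do not move let the fingers close. It gives the time, the measured TCP pose, the force, the opening and the grip force at its end, in the units of the state.
- env.get_obs(): the state, without advancing time (a new reading comes with each control period).
- env.camera(name): name is "side" or "top" or "wrist"; returns a dict with "img" (400x640x3 uint8, blue, green, red), "z_map" (400x640 float32, m along the optical axis (not along the pixel's ray), 0 where there is no reading), "fov_y" (degrees; the focal length in pixels is half the picture's height over the tangent of half this angle, whatever the lens; pixels are square), "cx", "cy" (the principal point, pixels), "rvec" (rotation vector, rad) and "tvec" (3), from world to camera coordinates, as OpenCV has them. Camera axes: x right, y down, z forward; pixel columns grow to the right and rows downward; lengths in m; the calibration is good to about 2 mm. A picture is of the moment at which its call begins.
- env.close_job(): hands the job in; it is judged then, once.
The state is a dict: "clock": time; "joint_positions": joint angles; "qd": joint speeds; "effort": joint torques, N m; "position": TCP position; "tool_rot": TCP orientation; "contact_force": force on the tool from outside, world axes, zero at the start; "wrist_torque": the same for the moment, N m; "opening": finger opening in m; "grasp_force": force on a finger pad.
Only numpy, scipy, OpenCV 4.12 (cv2) and the standard library are available. Lean on these libraries where they do the work, as an engineer would, in place of code of your own. Each camera call takes 0.05 s, during which the arm holds its last target. There are 200 camera calls.

## Working session

There is one attempt and no reset: what is moved stays moved. The work goes in short steps, Python scripts to look and compute and a tool call to move; the robot and the scene stay as the last step left them, time stands still between calls to the robot, and variables do not carry over. Pictures are saved under pics/ and viewed, at most 10 in all, crops included, and the job is handed in when it is done.

Besides the shell and the picture viewer there is one more tool, called after "Emit:" as name([rows], argument=value, ...), one row to a line, values as JSON. arm_command: Moves the arm, as the interface text tells. Its arguments: {"type":"object","properties":{"rows":{"type":"array"},"hand":{"type":"number"},"grip_force":{"type":"number"}},"required":["rows"]}

```bash
mkdir -p pics; cat > h.py <<'E'
import numpy as np,cv2
from station import env
def cam(n):
    c=env.camera(n); c['f']=200/np.tan(np.radians(c['fov_y'])/2)
    c['R']=cv2.Rodrigues(np.array(c['rvec'],float))[0]; c['t']=np.array(c['tvec'],float).ravel(); return c
def ray(c,uv):
    uv=np.atleast_2d(uv).astype(float)
    d=np.c_[(uv[:,0]-c['cx'])/c['f'],(uv[:,1]-c['cy'])/c['f'],np.ones(len(uv))]
    return -c['R'].T@c['t'], d@c['R']
def onz(c,uv,z):
    o,d=ray(c,uv); return o+d*((z-o[2])/d[:,2])[:,None]
def cloud(c):
    v,u=np.mgrid[:400,:640]; o,d=ray(c,np.c_[u.ravel(),v.ravel()])
    return (o+d*c['z_map'].reshape(-1,1)).reshape(400,640,3)
def proj(c,p):
    q=np.atleast_2d(p)@c['R'].T+c['t']; return q[:,:2]/q[:,2:]*c['f']+[c['cx'],c['cy']]
E
python3 - <<'E'
from h import *
for n in('top','side'):
    c=cam(n); cv2.imwrite(f'pics/{n}0.png',c['img']); print(n,c['f'],c['cx'],c['cy'],-c['R'].T@c['t'],(c['z_map']>0).mean())
o=env.get_obs();print(o['position'],o['tool_rot'],o['opening'],env.grip_depth,o['clock'])
E
```

```text
top 465.49178230879056 319.891951922609 204.10960008251112 [ 0.30875256 -0.01354047  1.30641311] 0.9961015625
side 413.1084410924069 318.37137994217983 201.2039987986716 [0.52658103 0.85402553 0.65122864] 0.996078125
[0.25734766 0.56897725 0.23031921] [[ 9.11053229e-01 -4.12288107e-01 -7.28074388e-04]
 [-4.12288734e-01 -9.11051283e-01 -1.88652220e-03]
 [ 1.14477562e-04  2.01889901e-03 -9.99997955e-01]] 0.08524524009554499 0.0187 0.1
```

View pics/top0.png

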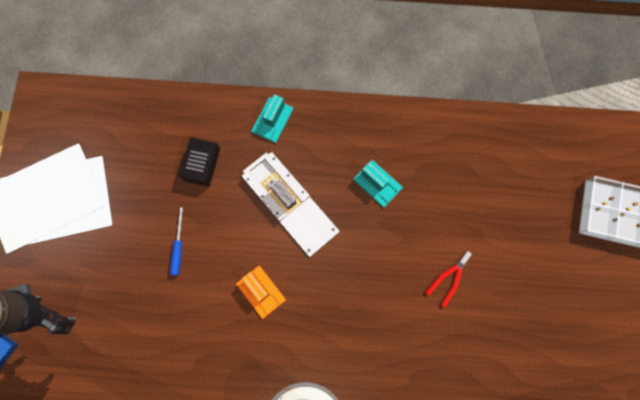

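View pics/side0.png

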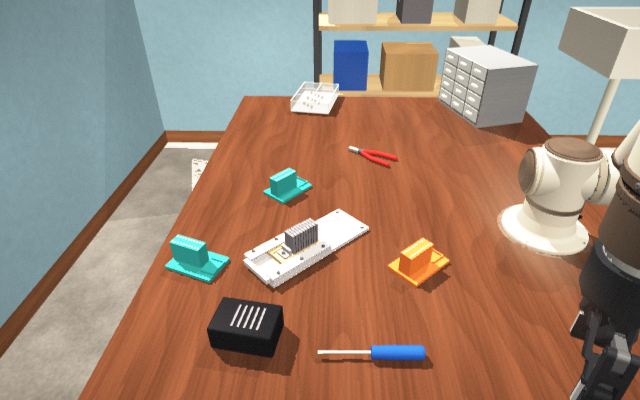

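The top picture shows the guide from (258,165), the stop end, to (322,240), the open end, with the grey strip at (282,192). The look-alikes are orange (261,292) and turquoise (272,120) and (378,183). Only the grey-stripped plywood board at (282,192) fits, because it sits in the white guide. The screwdriver is at (177,245), the pliers at (450,280) and the box at (200,160).

```bash
cat > m.py <<'E'
from h import *
def rect(p):
    (c,s,a)=cv2.minAreaRect((p[:,:2]*1000).astype(np.float32)); return np.round(c,1),np.round(s,1),round(a,2)
if __name__=='__main__':
  for n in('top','side'):
    c=cam(n);P=cloud(c)
    box=(P[...,0]>.33)&(P[...,0]<.73)&(P[...,1]>-.09)&(P[...,1]<.23)
    hsv=cv2.cvtColor(c['img'],cv2.COLOR_BGR2HSV)
    grey=hsv[...,1]<70
    if n=='top': cv2.imwrite('pics/topcrop.png',cv2.resize(c['img'][140:265,220:360],None,fx=5.5,fy=4.8 if 0 else 4.8*5.5/5.5,interpolation=cv2.INTER_CUBIC))
    else: cv2.imwrite('pics/sidecrop.png',cv2.resize(c['img'][205:290,235:375],None,fx=5.5,fy=5.5,interpolation=cv2.INTER_CUBIC))
    m=box&grey
    print(n,'z hist',np.histogram(P[m][:,2],np.arange(-.005,.085,.005))[0])
    s=m&(P[...,2]>.062)&(P[...,2]<.08); print('strip top',s.sum(),rect(P[s]),np.median(P[s][:,2]))
    s=m&(P[...,2]>.019)&(P[...,2]<.031)&(hsv[...,2]>150); print('lips',s.sum(),rect(P[s]),np.median(P[s][:,2]))
    # guide: white + parts above bench
    s=(m&(P[...,2]>.006)&(P[...,2]<.035)).astype(np.uint8)
    nn,l,st,_=cv2.connectedComponentsWithStats(s); k=1+st[1:,4].argmax(); print('guide',st[k],rect(P[l==k]))
E
python3 m.py
```

```text
top z hist [ 125  335 1326  544  171  560  526   35    4    3    3    6    9   31
  207   67    3]
strip top 306 (array([601.5, 103.6]), array([76.8, 30.6]), 43.61) 0.06829631887850318
lips 1114 (array([635.1, 134.7]), array([180.9, 109.8]), 44.59) 0.024727395718947665
guide [ 242  153   97  104 2904] (array([589.3,  90. ]), array([312.3, 110.4]), 44.35)
side z hist [  43  155 1067  699  236  470  980   91   78   52   55   58   92   73
  209  114    0]
strip top 359 (array([487.1, 114.6]), array([ 76.2, 302.3]), 85.4) 0.06926809188563621
lips 1394 (array([636.5, 137. ]), array([181.5, 114.4]), 44.31) 0.02604769160985204
guide [ 244  209  125   77 3518] (array([590. ,  91.5]), array([311.5, 114.5]), 44.35)
```

View pics/topcrop.png

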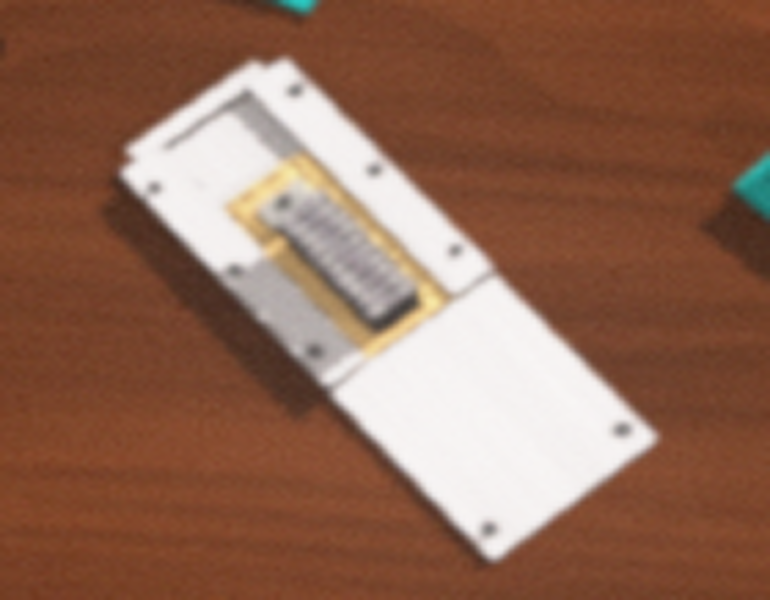

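View pics/sidecrop.png

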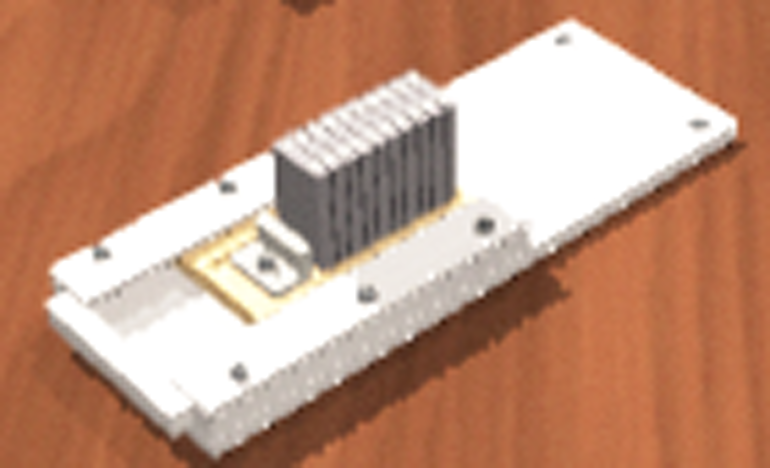

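The crops confirm the target: plywood board with grey strip and loose clamp in the guide. The clamp is in its rim at the far end, at crop (285,205) in the top view. The strip's top face measures 77 x 31 mm at z≈0.069, and the guide yaw is 44.35°. I'll turn the tool first so its x axis points along the guide's -x.

Emit:
arm_command([
  [0,0,0,0,0,0.324],
  [0,0,0,0,0,0.324],
  [0,0,0,0,0,0.324],
  [0,0,0,0,0,0.324],
  [0,0,0,0,0,0.324],
  [0,0,0,0,0,0.324],
  [0,0,0,0,0,0.324],
  [0,0,0,0,0,0.324],
  [0,0,0,0,0,0.324],
  [0,0,0,0,0,0.324],
  [0,0,0,0,0,0.324],
  [0,0,0,0,0,0.324],
  [0,0,0,0,0,0],
], hand=1, grip_force=60)

```text
clock: 1.82
position: [0.2575, 0.5693, 0.231]
tool_rot: [[-0.715, -0.699, -0.0], [-0.699, 0.715, -0.0], [0.0, -0.0, -1.0]]
contact_force: [0.4, 0.4, -0.0]
opening: 0.0852
grasp_force: 0.0
```

```bash
cat > d.py <<'E'
from h import *
import sys
o=env.get_obs();R=np.array(o['tool_rot']);p=np.array(o['position'])
T=np.array(list(map(float,sys.argv[1:4]))); a=np.radians(44.35+180)
Rg=np.c_[[np.cos(a),np.sin(a),0],[np.sin(a),-np.cos(a),0],[0,0,-1]]
print('p',p.round(4),'j',np.round(o['joint_positions'],1),'t',o['clock'],'F',np.round(o['contact_force'],1))
print('shift units',(R.T@(T-p)/.2).round(4),'turn units',(cv2.Rodrigues(R.T@Rg)[0].ravel()/.5).round(4))
E
python3 d.py .607 .109 .15
```

```text
p [0.2575 0.5693 0.231 ] j [  80.5   22.1    0.4   -0.   -68.4 -126.1] t 1.825 F [ 0.4  0.4 -0. ]
shift units [ 0.3608 -2.8671  0.406 ] turn units [-0.0004 -0.001   0.0012]
```

Emit:
arm_command([
  [0.03,-0.239,0,0,0,0],
  [0.03,-0.239,0,0,0,0],
  [0.03,-0.239,0,0,0,0],
  [0.03,-0.239,0,0,0,0],
  [0.03,-0.239,0,0,0,0],
  [0.03,-0.239,0,0,0,0],
  [0.03,-0.239,0,0,0,0],
  [0.03,-0.239,0,0,0,0],
  [0.03,-0.239,0.1,0,0,0],
  [0.03,-0.239,0.1,0,0,0],
  [0.03,-0.239,0.1,0,0,0],
  [0.03,-0.239,0.1,0,0,0],
  [0,0,0,0,0,0],
  [0,0,0,0,0,0],
])

```text
clock: 3.58
position: [0.6065, 0.1084, 0.1512]
tool_rot: [[-0.715, -0.699, -0.0], [-0.699, 0.715, -0.0], [0.0, 0.0, -1.0]]
contact_force: [0.5, 0.9, 0.2]
opening: 0.085
grasp_force: 0.0
```

```bash
cat > w.py <<'E'
from m import *
import sys
for n in('side','wrist'):
    c=cam(n);P=cloud(c)
    L=(P-[.6,.104,0]); m=(np.hypot(L[...,0],L[...,1])<.06)&(P[...,2]>.062)&(P[...,2]<.076)
    hsv=cv2.cvtColor(c['img'],cv2.COLOR_BGR2HSV); m&=hsv[...,1]<90
    if m.sum()>20: print(n,m.sum(),rect(P[m]),np.median(P[m][:,2]))
    if n=='wrist': cv2.imwrite('pics/w1.png',c['img'])
E
python3 w.py; python3 d.py .607 .109 .037
```

```text
side 353 (array([603.3, 105.7]), array([78.5, 33.6]), 43.87) 0.06949092983566862
wrist 4007 (array([604.4, 104.1]), array([76.6, 30.4]), 43.72) 0.06977402047396031
p [0.6064 0.1094 0.1521] j [ 25.3  24.8  -7.2   0.  -57.9 -70.9] t 3.675 F [0.7 0.4 0.8]
shift units [-0.     -0.0032  0.5753] turn units [-0.0009  0.0024  0.0019]
```

View pics/w1.png

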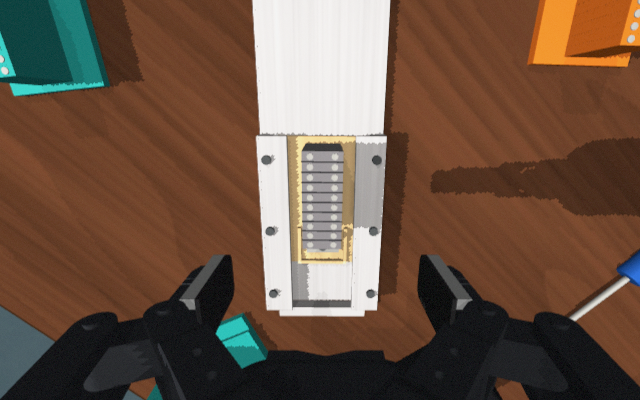

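The wrist view shows the strip at (323,200) centred between the fingers at (215,290) and (440,290). The strip centre agrees across the three views, at about (603.5,104.5) mm with the top at 69.5 mm. I'll descend with a small correction.

Emit:
arm_command([
  [-0.011,-0.007,0.1,0,0,0],
  [0,0,0.1,0,0,0],
  [0,0,0.1,0,0,0],
  [0,0,0.1,0,0,0],
  [0,0,0.1,0,0,0],
  [0,0,0.04,0,0,0],
  [0,0,0.03,0,0,0],
  [0,0,0,0,0,0],
  [0,0,0,0,0,0],
])

```text
clock: 4.8
position: [0.6095, 0.1093, 0.0381]
tool_rot: [[-0.716, -0.698, 0.001], [-0.698, 0.716, 0.0], [-0.001, -0.001, -1.0]]
contact_force: [1.1, 0.3, 0.3]
opening: 0.0858
grasp_force: 0.0
```

Emit:
arm_command([
  [0,0,0,0,0,0],
  [0,0,0,0,0,0],
  [0,0,0,0,0,0],
  [0,0,0,0,0,0],
  [0,0,0,0,0,0],
  [0,0,0,0,0,0],
  [0,0,0,0,0,0],
  [0,0,0,0,0,0],
], hand=-1, grip_force=60)

```text
clock: 5.8
position: [0.6094, 0.1092, 0.0377]
tool_rot: [[-0.716, -0.698, 0.001], [-0.698, 0.716, 0.0], [-0.001, -0.0, -1.0]]
contact_force: [0.4, 0.5, 4.1]
opening: 0.0294
grasp_force: 61.0
```

```bash
python3 d.py .609 .110 .037; python3 - <<'E'
from h import *
o=env.get_obs();print(o['opening'],o['grasp_force'],o['wrist_torque'])
c=cam('wrist');cv2.imwrite('pics/w2.png',c['img'])
E
```

```text
p [0.6094 0.1092 0.0377] j [ 25.1  32.5 -13.2   0.  -44.2 -70.8] t 5.8 F [0.4 0.5 4.1]
shift units [-0.0015  0.0044  0.0035] turn units [-0.001   0.0016 -0.0022]
0.029416525418983118 60.95790982246399 [ 0.02598117 -0.04725142 -0.07558668]
```

View pics/w2.png

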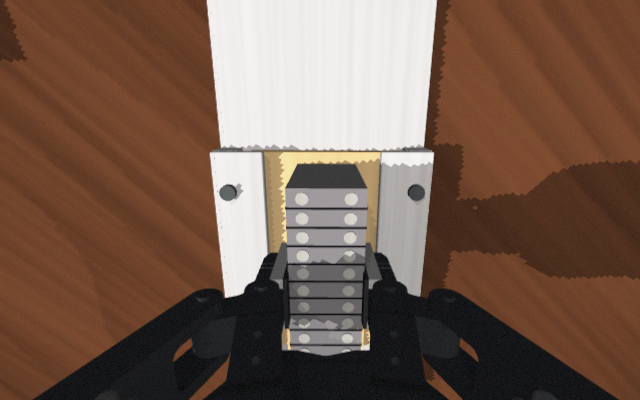

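The strip is gripped, at opening 29.4 mm and 61 N. The view shows the pads on it at (285,265) and (370,265), clear of the lips. I'll raise it 1.5 mm within the play, then slide.

Emit:
arm_command([
  [0,0,-0.004,0,0,0],
  [0,0,-0.004,0,0,0],
  [0,0,0,0,0,0],
  [0.01,0,0,0,0,0],
  [0.02,0,0,0,0,0],
  [0.03,0,0,0,0,0],
  [0.03,0,0,0,0,0],
  [0.03,0,0,0,0,0],
  [0.02,0,0,0,0,0],
  [0.01,0,0,0,0,0],
  [0,0,0,0,0,0],
])

```text
clock: 7.22
position: [0.5875, 0.0881, 0.039]
tool_rot: [[-0.716, -0.698, 0.0], [-0.698, 0.716, 0.0], [-0.0, -0.0, -1.0]]
contact_force: [0.1, 0.4, -3.9]
opening: 0.029
grasp_force: 60.3
```

```bash
python3 d.py .517 .019 .039
```

```text
p [0.5875 0.0881 0.039 ] j [ 24.1  30.5 -16.9   0.  -42.6 -69.8] t 7.225 F [ 0.1  0.4 -3.9]
shift units [ 4.936e-01 -1.000e-03 -2.000e-04] turn units [-0.0002  0.0003 -0.0024]
```

Emit:
arm_command([
  [0.01,0,0,0,0,0],
  [0.02,0,0,0,0,0],
  [0.03,0,0,0,0,0],
  [0.04,0,0,0,0,0],
  [0.04,0,0,0,0,0],
  [0.04,0,0,0,0,0],
  [0.04,0,0,0,0,0],
  [0.04,0,0,0,0,0],
  [0.04,0,0,0,0,0],
  [0.04,0,0,0,0,0],
  [0.04,0,0,0,0,0],
  [0.04,0,0,0,0,0],
  [0.03,0,0,0,0,0],
  [0.03,0,0,0,0,0],
  [0.02,0,0,0,0,0],
  [0.01,0,0,0,0,0],
  [0,0,0,0,0,0],
  [0,0,0,0,0,0],
])

```text
clock: 9.48
position: [0.5147, 0.017, 0.0389]
tool_rot: [[-0.716, -0.698, 0.0], [-0.698, 0.716, 0.0], [-0.0, -0.0, -1.0]]
contact_force: [0.8, 0.4, -2.4]
opening: 0.029
grasp_force: 60.2
```

```bash
python3 d.py .609 .110 .22; python3 - <<'E'
from h import *
c=cam('top');s=cam('side')
im=np.vstack([cv2.resize(c['img'][140:290,200:380],(360,300)),cv2.resize(s['img'][190:315,235:385],(360,300))])
cv2.imwrite('pics/out.png',im)
E
```

```text
p [0.5147 0.017  0.0389] j [ 20.   24.7 -28.4   0.  -36.9 -65.7] t 9.475 F [ 0.8  0.4 -2.4]
shift units [-0.6624  0.0035 -0.9052] turn units [-0.0003  0.0004 -0.0022]
```

View pics/out.png

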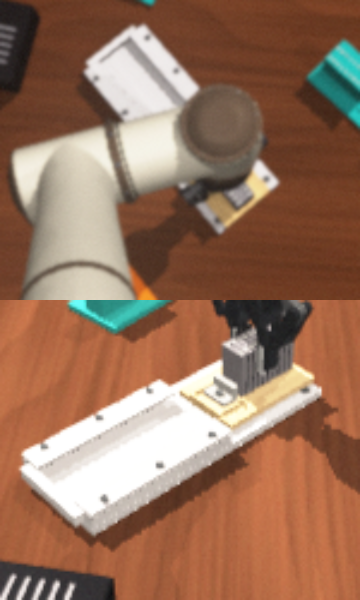

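The board, with the clamp at (222,392), is out on the open base near the mouth. I'll slide 12 mm more for margin, then lift gently by 19 cm.

Emit:
arm_command([
  [0.01,0,0,0,0,0],
  [0.02,0,0,0,0,0],
  [0.02,0,0,0,0,0],
  [0.01,0,0,0,0,0],
  [0,0,0,0,0,0],
  [0,0,-0.01,0,0,0],
  [0,0,-0.02,0,0,0],
  [0,0,-0.02,0,0,0],
  [0,0,-0.02,0,0,0],
  [0,0,-0.03,0,0,0],
  [0,0,-0.04,0,0,0],
  [0,0,-0.04,0,0,0],
  [0,0,-0.03,0,0,0],
  [0,0,-0.01,0,0,0],
  [0,0,0,0,0,0],
])

```text
clock: 11.45
position: [0.5059, 0.0085, 0.083]
tool_rot: [[-0.716, -0.698, 0.0], [-0.698, 0.716, 0.0], [-0.0, 0.0, -1.0]]
contact_force: [-0.6, 0.9, -2.5]
opening: 0.0291
grasp_force: 60.2
```

Emit:
arm_command([
  [0,0,-0.01,0,0,0],
  [0,0,-0.03,0,0,0],
  [0,0,-0.05,0,0,0],
  [0,0,-0.06,0,0,0],
  [0,0,-0.06,0,0,0],
  [0,0,-0.06,0,0,0],
  [0,0,-0.06,0,0,0],
  [0,0,-0.06,0,0,0],
  [0,0,-0.06,0,0,0],
  [0,0,-0.06,0,0,0],
  [0,0,-0.06,0,0,0],
  [0,0,-0.06,0,0,0],
  [0,0,-0.05,0,0,0],
  [0,0,-0.03,0,0,0],
  [0,0,-0.02,0,0,0],
  [0,0,0,0,0,0],
  [0,0,0,0,0,0],
  [0,0,0,0,0,0],
])

```text
clock: 13.7
position: [0.5057, 0.0084, 0.2285]
tool_rot: [[-0.716, -0.698, -0.001], [-0.698, 0.716, -0.0], [0.001, 0.0, -1.0]]
contact_force: [-0.3, 0.8, -3.1]
opening: 0.0293
grasp_force: 60.2
```

```bash
python3 d.py .6 .1 .228; python3 - <<'E'
from h import *
s=cam('side');P=cloud(s)
hsv=cv2.cvtColor(s['img'],cv2.COLOR_BGR2HSV)
m=(P[...,2]>.15)&(P[...,2]<.24)&(abs(P[...,0]-.5)<.12)&(abs(P[...,1])<.12)&(hsv[...,0]>12)&(hsv[...,0]<32)&(hsv[...,1]>70)
q=P[m]; q=q[abs(q[:,2]-np.median(q[:,2]))<.006]
A=np.linalg.lstsq(np.c_[q[:,:2],np.ones(len(q))],q[:,2],rcond=None)[0]
print(len(q),'plate top z',np.median(q[:,2]),'slope',A[:2])
cv2.imwrite('pics/up.png',cv2.resize(s['img'][100:300,220:460],None,fx=3,fy=3))
E
```

```text
p [0.5057 0.0084 0.2285] j [ 19.4  10.5 -16.2  -0.  -63.3 -65.1] t 13.7 F [-0.3  0.8 -3.1]
shift units [-0.6571 -0.0013  0.0022] turn units [ 0.0008 -0.0015 -0.0026]
427 plate top z 0.2082291056227602 slope [ 0.01357912 -0.03175267]
```

View pics/up.png

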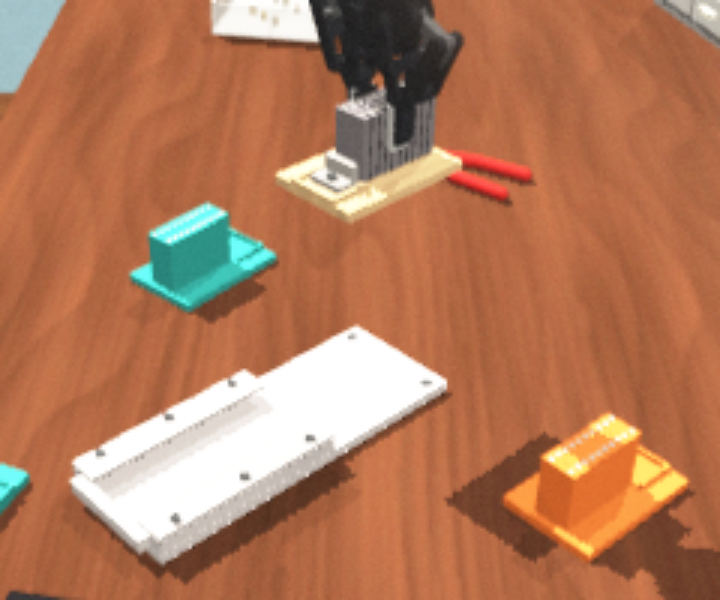

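The board is up and level, with its plate top at 0.208 m, so the underside is at about 0.20 m. The clamp is in its rim at (335,172), and the guide is empty. I'll hand the job in.

```bash
python3 -c "
from station import env
print(env.close_job())"
```

```text
the job is handed in; nothing more can be done
None
```

The job is handed in with the board slid out and held steady and level, its underside about 20 cm above the bench and the clamp still in its rimmed end; the judge's verdict was not shown.

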